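Snap the retaining clip onto the gear axle with the fork pusher

TASK

On the aluminium gear block, a spring clip waits in its channel with its mouth towards the grooved axle. Pick up the pusher with the forked end (not the one with a single blade), use its two prongs to push the clip along the channel until it snaps fully into the axle's groove, then lay the fork pusher flat on the bench. Do not touch the clip with the fingers and leave the other pusher where it lies.

Things in the scene. Friction and masses are not known exactly. Their poses are not given: they have to be found in the camera images.
- clip_fork: Fork pusher, 145 mm long, 90 g, lying flat: black handle 90x22x26 mm high (grip across the 22), steel fork 36 wide, 14 high. Origin: centre of handle's underside; x to the prongs, z up. Prong tips 100 ahead of it, undersides level with the handle's; prongs 7 wide, 20 long, gap 22 mm. Starts with prongs to the robot's left +-30 deg, on the bench near its front edge.
- axle_clip: Loose dark steel spring clip, 10 mm thick, on the deck of the block. Origin: underside, at its bore's centre; x out of its mouth. Back bar 48 wide, rear face at x=-20 mm, where the prongs push on both sides of a tongue 8 wide that ends at x=-31. Two sprung arms reach to x=+13. Starts 40 to 65 mm short of the axle; 3 to 8 N snap it on, then it stops, origin within 2 mm of the axle's line.
- axle_groove (a point): On the axle's line at deck level, 24 mm above the bench; x: way the clip slides (roughly to the robot's left), z up. Fixed block 76 mm wide, deck from x=-118 to +30. Channel 52 wide between rails 8 high, x=-102 to -10, flared mouth from -118. Groove 16 in diameter, 13 high; head above it 24 in diameter, its top 26 above the deck.
- flat_pusher: The other pusher, to be left alone: same black handle, but one straight steel blade 10 mm wide instead of a fork; 145 mm long. Origin: centre of the handle's underside; x to the blade, z up. The two pushers lie some 0.2 m apart near the bench's front edge, either one at the left.
There are look-alikes about, which are no part of the job. Several things have the shape of the axle_clip; the one meant has the colours described above.

How it is judged:
By the outcome, as a careful person would: the job done as asked, in the order asked, and still so for the second after the job is handed in, with the robot touching nothing.
It also fails if it takes over 51 s, if anything falls off the work surface, if the arm or the gripper's body presses on something with over 40 N, if the wrist force passes 120 N, or if a joint passes its speed limit or range.

ROBOT

A 6-joint arm with a two-finger parallel gripper is mounted at the origin on a cart in front of the work surface, level with it; the furniture and walls round the work are solid. World frame = base frame: x ahead of the robot, y to its left, z up, the work surface at z = 0. Lengths are in m, angles in rad, forces in N, time in s.
With the tool pointing down it reaches from about 0.225 to 0.875 m from the base axis. Payload 3.4 kg.
Tool frame: the origin (TCP) lies midway between the tips of the shut fingers; the grasp point (between the pads) lies 19 mm behind it (pinch_z is the distance from the TCP to the grasp point, in m); z points along the fingers, y is the line along which they close (so a half turn about z gives the same grasp; the last joint's range is limited). The gripper opens to 85 mm and grips with 20 to 120 N. Pads are 22 mm wide; open, the fingers measure 114 mm over their backs; the gripper's body (76 mm by 85 mm) begins 54 mm behind the grasp point. The pads swing forward as they close: fully open they stand 13 mm farther back than shut.
Start: joints at [-1.281, 0.276, 1.505, -0, 1.361, -0.121], TCP at [0.23, -0.527, 0.231] pointing down, gripper open.
Joint ranges: [-2.89, 2.89], [-0.75, 2.08], [0.22, 2.7], [-1.18, 4.32], [0.11, 2.71], [-2.7, 2.7]. Speed limits (rad/s): [2.57, 2.57, 3.14, 3.14, 3.14, 3.14].

INTERFACE

Orientations are given as a unit quaternion [w, x, y, z].
In Python, from rig import get_state, get_image, sign_off, pinch_z gives the robot as it stands.
- The arm moves only by the tool send_rows, never from a script. Its argument "steps" is one flat list of numbers, 5 for each row, row after row: the gripper's target within -1 to 1 (fully open at 1, half-way at 0, shut at -1), then the shift along the tool's x, y, z in cm, then the turn about the tool's z in degrees. In form: [gripper, x, y, z, roll, gripper, x, y, z, roll, ...]. A call has 1 to 12 rows; each row shifts and turns the commanded pose from where the row before left it, along the tool's axes as they then stand; what a row does not reach is not made up. A row lasts 1/10 s, in which the tool goes at most 50 mm and 8.59 degrees, less where a joint would pass 70% of its speed; a pose out of reach is approached as far as the arm can. A call is refused whole if a number of a shift passes 5 or a number of a turn 8.59, either way. A call with a gripper value outside its range is refused whole. The fingers move at their own pace and stop on an object; "newtons" is the grip in N (left out, the last holds). Time passes only in rows, so rows that do not move let the fingers close. It gives the time, the measured TCP pose, the force, the opening and the grip force at its end, in the units of the state.
- get_state(): the state, without advancing time (a new reading comes with each control period).
- get_image(name): name is "side" or "top" or "wrist"; returns a dict with "color" (420x560x3 uint8, red, green, blue), "mtx" (3x3 intrinsics, pixels), "k1" (the pictures are not rectified: a ray, as slopes to the right and down, at radius r is drawn at 1 + k1 r^2 times it, then the intrinsics apply), "T" (4x4, takes a point from camera to world coordinates); the wrist camera has in their place "mount" (4x4, takes a point from camera to tool coordinates, whose origin is the TCP and whose axes are the flange's). Camera axes: x right, y down, z forward; pixel columns grow to the right and rows downward; lengths in m; the calibration is good to about 2 mm. A picture is of the moment at which its call begins: read the wrist's pose just before it. There is no depth.
- sign_off(): hands the job in; it is judged then, once.
The state is a dict: "clock": time; "qpos": joint angles; "qd": joint speeds; "effort": joint torques, N m; "position": TCP position; "ee_rot": TCP orientation; "contact_force": force on the tool from outside, world axes, zero at the start; "moment": the same for the moment, N m; "width": finger opening in m; "gripper_force": force on a finger pad.
Only numpy, scipy, OpenCV 4.12 (cv2) and the standard library are available. Lean on these libraries where they do the work, as an engineer would, in place of code of your own. Each camera call takes 0.05 s, during which the arm holds its last target. There are 200 camera calls.

## Working session

There is one attempt and no reset: what is moved stays moved. The work goes in short steps, Python scripts to look and compute and a tool call to move; the robot and the scene stay as the last step left them, time stands still between calls to the robot, and variables do not carry over. Pictures are saved under pics/ and viewed, at most 10 in all, crops included, and the job is handed in when it is done.

Besides the shell and the picture viewer there is one more tool, called after "Emit:" by a JSON object that holds its "op" and its "data". send_rows: Moves the arm, as the interface text tells. Its arguments: {"type":"object","properties":{"steps":{"type":"array"},"newtons":{"type":"number"}},"required":["steps"]}

```bash
mkdir -p pics; cat > h.py <<'E'
import numpy as np, cv2
from rig import get_state, get_image, sign_off, pinch_z
from scipy.spatial.transform import Rotation as R
def snap(n,f):
    s=get_state(); im=get_image(n)
    T=im.get("T")
    if T is None:
        M=np.eye(4); q=s["ee_rot"]; M[:3,:3]=R.from_quat([q[1],q[2],q[3],q[0]]).as_matrix(); M[:3,3]=s["position"]; T=M@np.array(im["mount"])
    np.savez("pics/"+f+".npz",mtx=im["mtx"],k1=im["k1"],T=T,c=im["color"])
    cv2.imwrite("pics/"+f+".png",cv2.cvtColor(im["color"],cv2.COLOR_RGB2BGR))
def world(f,pts,z):
    d=np.load("pics/"+f+".npz"); o=[]
    zs=np.broadcast_to(z,len(pts))
    u=cv2.undistortPoints(np.array(pts,float).reshape(-1,1,2),d["mtx"],np.array([float(d["k1"]),0,0,0])).reshape(-1,2)
    for (a,b),zz in zip(u,zs):
        r=d["T"][:3,:3]@[a,b,1]; c=d["T"][:3,3]; o.append(c+r*(zz-c[2])/r[2])
    return np.round(np.array(o),4)
def crop(f,x0,y0,x1,y1,k,out):
    d=np.load("pics/"+f+".npz")["c"][y0:y1,x0:x1,::-1]
    cv2.imwrite("pics/"+out+".png",cv2.resize(d,None,fx=k,fy=k,interpolation=cv2.INTER_CUBIC))
def both(a,b,out):
    cv2.imwrite("pics/"+out+".png",np.hstack([cv2.imread("pics/"+a+".png"),cv2.imread("pics/"+b+".png")]))
E
python3 - <<'E'
from h import *
s=get_state(); print(s,pinch_z)
snap("top","top1"); snap("side","side1")
E
```

```text
{'clock': 0.0, 'qpos': array([-1.28097792e+00,  2.76613928e-01,  1.50616942e+00, -6.59503931e-06,
        1.36070667e+00, -1.21005742e-01]), 'qd': array([-0.0004029 ,  0.0008019 , -0.00015338, -0.0029828 , -0.00206213,
        0.00063171]), 'effort': array([-2.39382271e-04, -4.16780019e+01, -2.45812064e+01, -1.36331041e-04,
        1.11654494e-02,  1.55707362e-06]), 'position': array([ 0.22946697, -0.5266307 ,  0.23041447]), 'ee_rot': array([-9.45036912e-04,  9.78976435e-01,  2.03971174e-01, -8.31929545e-05]), 'contact_force': array([ 0.3118862 , -0.05300087,  0.41246812]), 'moment': array([ 0.00775554, -0.00851448, -0.00781628]), 'gripper_force': 0.0, 'width': 0.08533973241851103} 0.0187
```

View pics/top1.png

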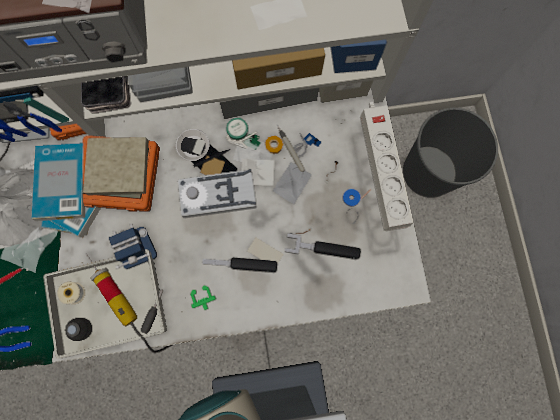

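The top view shows the fork pusher (handle ~(337,250), prongs ~(292,242)), the blade pusher (~(253,264)) and the block (~(217,193)) with the axle head ~(193,193) and a dark clip ~(230,189). A green look-alike clip lies at (203,298), and there is something black at (212,160). The next step is an enlarged crop.

```bash
python3 - <<'E'
from h import *
crop("top1",170,150,370,275,4,"c1")
E
```

```text
(no output)
```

View pics/c1.png

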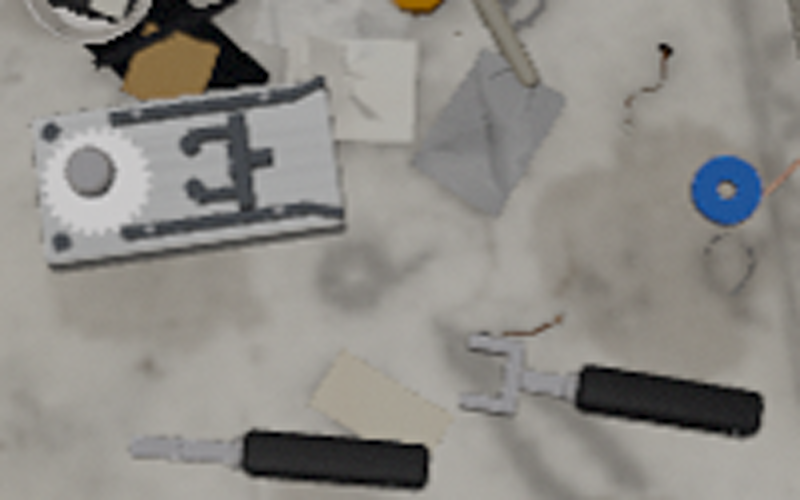

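View pics/side1.png

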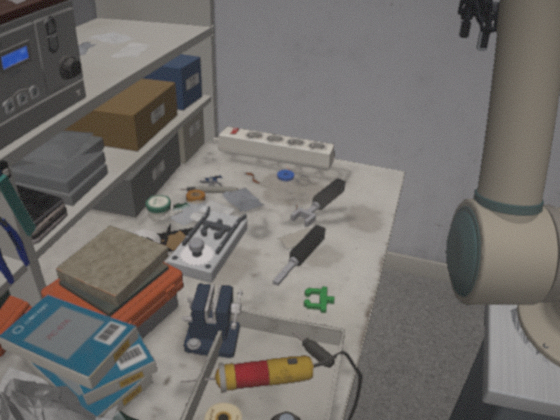

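The crop shows the dark clip in the channel, with mouth and arms towards the axle (left), back bar at crop x≈240 and tongue end at (271,158). The fork is at (460–760, 340–430). Candidates:
- **Clips (full-image px):** the dark steel one in the channel (230,189) is the target. The green one on the bench (203,298) is a look-alike and is left alone.
- **Pushers (full-image px):** the forked one (337,250) is the target. The bladed one (253,264) is left alone.

```bash
python3 - <<'E'
from h import *
f=lambda L:[(170+(a+.5)/4-.5,150+(b+.5)/4-.5) for a,b in L]
def p(n,L,z): w=world("top1",f(L),z); print(n,w.tolist()); return w
h=p("handle",[(580,367),(577,403),(762,392),(752,434)],.026)
t=p("tips",[(470,342),(461,402)],.014)
c=h.mean(0); d=t.mean(0)-c; print("fork c",c,np.hypot(*d[:2]),np.degrees(np.arctan2(d[1],d[0])))
b=p("deck",[(37,118),(322,80),(344,226),(52,266)],.024)
d=(b[0]+b[3]-b[1]-b[2])/2; print("block yaw",np.degrees(np.arctan2(d[1],d[0])),np.linalg.norm(d), np.linalg.norm(b[0]-b[3]),np.linalg.norm(b[1]-b[2]))
u=d/np.linalg.norm(d); print("axle from deck",(b[0]+b[3])/2-u*.03)
p("head",[(92,172)],.05); p("tongue",[(271,158)],.034)
p("flat",[(245,432),(428,486),(132,447)],.026)
print(np.load("pics/top1.npz")["T"])
E
```

```text
handle [[0.4695, -0.156, 0.026], [0.4526, -0.1516, 0.026], [0.4442, -0.2397, 0.026], [0.4253, -0.2312, 0.026]]
tips [[0.4913, -0.1066, 0.014], [0.4631, -0.0977, 0.014]]
fork c [ 0.4479   -0.194625  0.026   ] 0.09700575047387656 72.41959108989639
deck [[0.6325, 0.087, 0.024], [0.6303, -0.0545, 0.024], [0.5554, -0.0546, 0.024], [0.5574, 0.0879, 0.024]]
block yaw 89.15272981371466 0.14201552732007863 0.0751053926159766 0.07490006675564445
axle from deck [0.59450639 0.05745328 0.024     ]
head [[0.5936, 0.0595, 0.05]]
tongue [[0.5919, -0.0247, 0.034]]
flat [[0.4631, 0.006, 0.026], [0.4247, -0.0757, 0.026], [0.4642, 0.0599, 0.026]]
[[-0.15354403 -0.96655212  0.20542938  0.35101545]
 [-0.98813639  0.1494999  -0.03516048 -0.06399733]
 [ 0.00327277 -0.20839093 -0.97804014  0.8989061 ]
 [ 0.          0.          0.          1.        ]]
```

Emit:
{"op": "send_rows", "data": {"steps": [1, 3.17, -1.99, 1, 0, 1, 3.17, -1.99, 1, 0, 1, 3.17, -1.99, 1, 0, 1, 3.17, -1.99, 1, 0, 1, 3.17, -1.99, 1, 0, 1, 3.17, -1.99, 1, 0, 1, 3.17, -1.99, 1, 0, 1, 3.17, -1.99, 1, 0, 1, 3.17, -1.99, 1, 0, 1, 3.17, -1.99, 0, 0], "newtons": 80}}

```text
clock: 1.1
position: [0.4403, -0.2161, 0.1397]
ee_rot: [-0.001, 0.979, 0.204, -0.001]
contact_force: [0.9, -0.0, 0.9]
width: 0.0854
gripper_force: 0.0
```

Emit:
{"op": "send_rows", "data": {"steps": [1, 0, 0, 0, -8.15, 1, 0, 0, 0, -8.15, 1, 0, 0, 0, -8.15, 1, 0, 0, 0, -8.15, 1, 0, 0, 0, -8.15, 1, 0, 0, 0, -8.15, 1, 0, 0, 0, 0, 1, 0, 0, 0, 0]}}

```text
clock: 1.9
position: [0.4406, -0.2181, 0.1411]
ee_rot: [-0.0, 0.808, 0.59, -0.0]
contact_force: [-0.3, 1.5, -0.1]
width: 0.0852
gripper_force: 0.0
```

```bash
python3 - <<'E'
from h import *
snap("wrist","w1"); print(get_state()["position"])
E
```

```text
[ 0.44062476 -0.21808058  0.14111351]
```

View pics/w1.png

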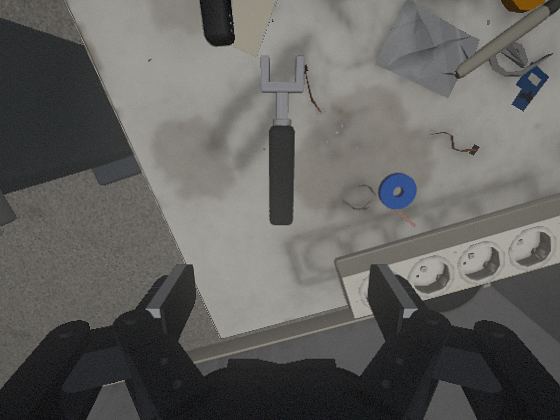

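The wrist view shows the fork almost aligned with the tool: handle corners ~(270,127), (295,127), (293,224), (270,224), prong tips ~(265,57), (300,57).

```bash
python3 - <<'E'
from h import *
h=world("w1",[(270,127),(295,127),(293,223),(270,223)],.026); t=world("w1",[(265,57),(300,57)],.014)
print(h,t)
c=h.mean(0); d=t.mean(0)-c; th=np.arctan2(d[1],d[0]); print(c,np.degrees(th),np.linalg.norm(d[:2]))
s=get_state(); q=s["ee_rot"]; M=R.from_quat([q[1],q[2],q[3],q[0]]).as_matrix()
g=c-.025*np.array([np.cos(th),np.sin(th),0]); print("yaw tool",np.degrees(np.arctan2(M[1,0],M[0,0])), "tool delta cm",M.T@(g-s["position"])*100)
E
```

```text
[[ 0.4517 -0.1497  0.026 ]
 [ 0.4714 -0.156   0.026 ]
 [ 0.4451 -0.2362  0.026 ]
 [ 0.4252 -0.2299  0.026 ]] [[ 0.4646 -0.0966  0.014 ]
 [ 0.4916 -0.1052  0.014 ]]
[ 0.44835 -0.19295  0.026  ] 72.08948302560577 0.0967381258863329
yaw tool 72.29591510975209 tool delta cm [ 0.12867257 -0.03278014 11.51136806]
```

Emit:
{"op": "send_rows", "data": {"steps": [1, 0.1, 0, 2.5, 0, 1, 0, 0, 2.5, 0, 1, 0, 0, 2.5, 0, 1, 0, 0, 2.5, 0, 1, 0, 0, 1.6, 0, 1, 0, 0, 1, 0, 1, 0, 0, 0.7, 0, 1, 0, 0, 0, 0, 1, 0, 0, 0, 0]}}

```text
clock: 2.85
position: [0.4415, -0.2175, 0.0088]
ee_rot: [0.001, 0.807, 0.591, 0.0]
contact_force: [-0.6, -0.4, -0.2]
width: 0.0856
gripper_force: 0.0
```

Emit:
{"op": "send_rows", "data": {"steps": [-1, 0, 0, 0, 0, -1, 0, 0, 0, 0, -1, 0, 0, 0, 0, -1, 0, 0, 0, 0, -1, 0, 0, 0, 0, -1, 0, 0, 0, 0, -1, 0, 0, 0, 0, -1, 0, 0, 0, 0, -1, 0, 0, 0, 0, -1, 0, 0, 0, 0]}}

```text
clock: 3.85
position: [0.4413, -0.2174, 0.0088]
ee_rot: [0.0, 0.807, 0.591, 0.0]
contact_force: [-0.8, 0.3, 7.1]
width: 0.0197
gripper_force: 79.9
```

Emit:
{"op": "send_rows", "data": {"steps": [-1, 0, 0, -1.5, 0, -1, 0, 0, -3, 0, -1, 0, 0, -3, 0, -1, 1.7, 2.6, 0, 0, -1, 1.7, 2.6, 0, 0, -1, 1.7, 2.6, 0, 0, -1, 1.7, 2.6, 0, 0, -1, 1.8, 2.7, 0, 0, -1, 0, 0, 0, -8.4, -1, 0, 0, 0, -8.4, -1, 0, 0, 0, 0, -1, 0, 0, 0, 0]}}

```text
clock: 5.05
position: [0.5916, -0.1747, 0.0829]
ee_rot: [-0.0, 0.713, 0.701, -0.0]
contact_force: [0.3, 0.2, -0.4]
width: 0.02
gripper_force: 79.3
```

```bash
python3 - <<'E'
from h import *
snap("wrist","w2"); snap("top","top2"); s=get_state(); print(s["position"],s["width"],R.from_quat(np.roll(s["ee_rot"],-1)).as_matrix()[:,0])
a=cv2.imread("pics/w2.png")[:300,130:430]; b=np.load("pics/top2.npz")["c"][150:250,170:320,::-1]
a=cv2.resize(a,None,fx=2,fy=2); a=a[:560]
b=cv2.resize(b,None,fx=5,fy=5,interpolation=cv2.INTER_CUBIC)
cv2.imwrite("pics/w2c.png",a); cv2.imwrite("pics/t2c.png",b)
E
```

```text
[ 0.59166734 -0.17482872  0.08318114] 0.01967715928491768 [ 1.55747264e-02  9.99878707e-01 -6.24189078e-06]
```

View pics/w2c.png

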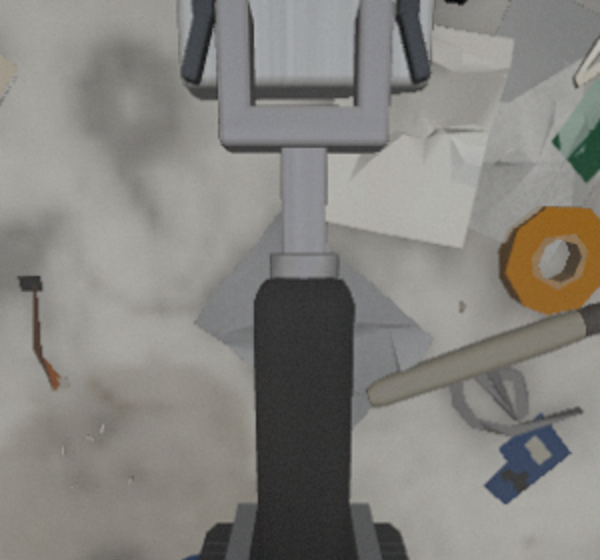

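The crop shows the held fork with its crossbar's rear corners at (221,148) and (388,148). The flared rail ends are at ~(194,82) and ~(421,80). The prong tips lie just past the top of the frame.

```bash
python3 - <<'E'
from h import *
f=lambda L:[(130+a/2-.25,b/2-.25) for a,b in L]
print(world("w2",f([(221,148),(388,148)]),.088)); print(world("w2",f([(255,400),(353,400)]),.100))
print(world("w2",f([(194,82),(421,80)]),.032))
E
```

```text
[[ 0.5756 -0.0789  0.088 ]
 [ 0.6104 -0.0794  0.088 ]]
[[ 0.5816 -0.1303  0.1   ]
 [ 0.6027 -0.1306  0.1   ]]
[[ 0.5618 -0.0547  0.032 ]
 [ 0.6268 -0.0552  0.032 ]]
```

View pics/t2c.png

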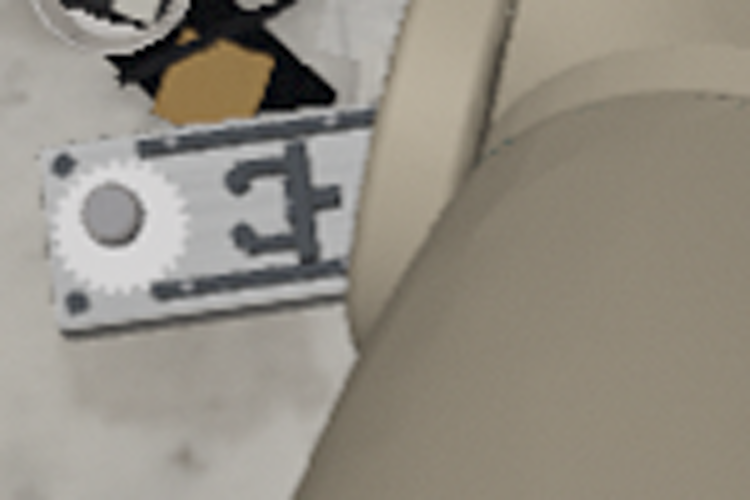

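Top view confirms the clip hasn't moved. Fork centreline is ~1 mm low in x, so I'll shift +0.1 cm, move forward, and lower into the channel behind the clip.

Emit:
{"op": "send_rows", "data": {"steps": [-1, 0.6, 0.1, 0, 0, -1, 0.6, 0, 0, 0, -1, 0, 0, 1.5, 0, -1, 0, 0, 1.5, 0, -1, 0, 0, 1.0, 0, -1, 0, 0, 0.5, 0, -1, 0, 0, 0.2, 0, -1, 0, 0, 0, 0, -1, 0, 0, 0, 0]}}

```text
clock: 6.05
position: [0.5936, -0.163, 0.0368]
ee_rot: [0.001, 0.712, 0.702, 0.0]
contact_force: [-0.5, 0.7, -0.5]
width: 0.0202
gripper_force: 79.3
```

Emit:
{"op": "send_rows", "data": {"steps": [-1, 0.5, 0, 0, 0, -1, 0.5, 0, 0, 0, -1, 0.5, 0, 0, 0, -1, 0.5, 0, 0, 0, -1, 0.5, 0, 0, 0, -1, 0.5, 0, 0, 0, -1, 0.5, 0, 0, 0, -1, 0.5, 0, 0, 0]}}

```text
clock: 6.85
position: [0.5937, -0.1224, 0.0363]
ee_rot: [0.0, 0.712, 0.702, -0.0]
contact_force: [-0.1, -0.2, -0.3]
width: 0.0201
gripper_force: 79.3
```

```bash
python3 - <<'E'
from h import *
snap("top","top3"); print(get_state()["contact_force"])
b=np.load("pics/top3.npz")["c"][150:250,170:320,::-1]
cv2.imwrite("pics/t3c.png",cv2.resize(b,None,fx=5,fy=5,interpolation=cv2.INTER_CUBIC))
E
```

```text
[ 0.70145468  0.1057496  -1.25199302]
```

View pics/t3c.png

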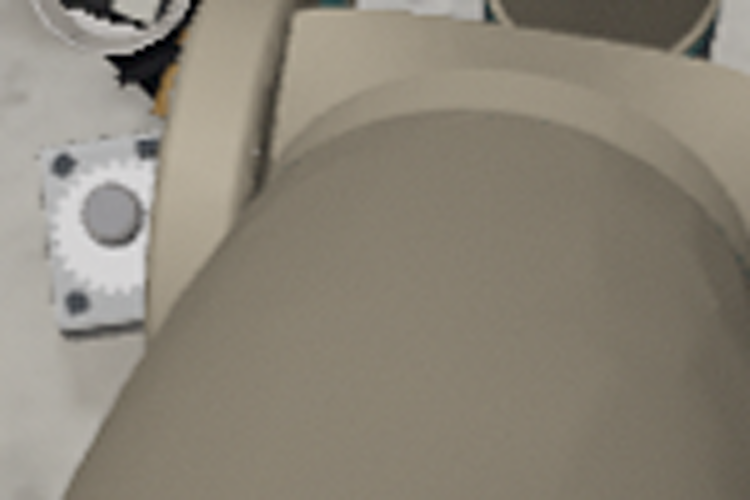

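The arm hides the clip in the top view, so I'll continue by force.

Emit:
{"op": "send_rows", "data": {"steps": [-1, 0.4, 0, 0, 0, -1, 0.4, 0, 0, 0, -1, 0.4, 0, 0, 0, -1, 0.4, 0, 0, 0, -1, 0.3, 0, 0, 0]}}

```text
clock: 7.4
position: [0.5939, -0.1034, 0.0363]
ee_rot: [-0.0, 0.712, 0.702, -0.0]
contact_force: [-0.4, 0.0, -0.9]
width: 0.0201
gripper_force: 79.3
```

Emit:
{"op": "send_rows", "data": {"steps": [-1, 0.2, 0, 0, 0, -1, 0.2, 0, 0, 0, -1, 0.2, 0, 0, 0]}}

```text
clock: 7.7
position: [0.594, -0.0977, 0.0363]
ee_rot: [0.0, 0.712, 0.702, -0.0]
contact_force: [-0.2, -0.3, -1.1]
width: 0.0204
gripper_force: 79.3
```

Emit:
{"op": "send_rows", "data": {"steps": [-1, 0.2, 0, 0, 0, -1, 0.2, 0, 0, 0, -1, 0.2, 0, 0, 0]}}

```text
clock: 8.0
position: [0.595, -0.0941, 0.0368]
ee_rot: [0.002, 0.711, 0.703, -0.001]
contact_force: [1.1, -8.5, 0.7]
width: 0.0203
gripper_force: 79.4
```

Emit:
{"op": "send_rows", "data": {"steps": [-1, 0.1, 0, 0, 0, -1, 0.1, 0, 0, 0]}}

```text
clock: 8.2
position: [0.5952, -0.0933, 0.0371]
ee_rot: [0.003, 0.711, 0.703, -0.001]
contact_force: [-0.2, -10.9, 1.2]
width: 0.0203
gripper_force: 79.5
```

Emit:
{"op": "send_rows", "data": {"steps": [-1, 0.1, 0, 0, 0, -1, 0.1, 0, 0, 0]}}

```text
clock: 8.4
position: [0.5952, -0.0915, 0.0371]
ee_rot: [0.003, 0.711, 0.703, -0.001]
contact_force: [-0.1, -9.6, 0.8]
width: 0.0205
gripper_force: 79.4
```

Emit:
{"op": "send_rows", "data": {"steps": [-1, 0.1, 0, 0, 0, -1, 0.1, 0, 0, 0]}}

```text
clock: 8.6
position: [0.5949, -0.0876, 0.0368]
ee_rot: [0.002, 0.712, 0.702, -0.0]
contact_force: [1.0, -2.0, -0.7]
width: 0.0199
gripper_force: 79.3
```

Emit:
{"op": "send_rows", "data": {"steps": [-1, 0.1, 0, 0, 0, -1, 0.1, 0, 0, 0]}}

```text
clock: 8.8
position: [0.5937, -0.0831, 0.0361]
ee_rot: [-0.001, 0.712, 0.702, 0.0]
contact_force: [0.1, -0.9, -0.3]
width: 0.0204
gripper_force: 79.3
```

Emit:
{"op": "send_rows", "data": {"steps": [-1, 0.1, 0, 0, 0, -1, 0.1, 0, 0, 0]}}

```text
clock: 9.0
position: [0.594, -0.0812, 0.0361]
ee_rot: [-0.0, 0.712, 0.702, -0.0]
contact_force: [-0.3, 0.3, -1.5]
width: 0.0202
gripper_force: 79.3
```

Emit:
{"op": "send_rows", "data": {"steps": [-1, 0.1, 0, 0, 0, -1, 0.1, 0, 0, 0]}}

```text
clock: 9.2
position: [0.5941, -0.0795, 0.0363]
ee_rot: [-0.0, 0.712, 0.702, -0.0]
contact_force: [0.3, -0.4, -0.3]
width: 0.0201
gripper_force: 79.3
```

```bash
python3 - <<'E'
from h import *
snap("side","side2"); snap("wrist","w3")
a=cv2.imread("pics/w3.png")[:300,130:430]
b=np.load("pics/side2.npz")["c"][160:310,130:300,::-1]
b=cv2.resize(b,(500,441),interpolation=cv2.INTER_CUBIC)
o=np.zeros((441,800,3),np.uint8); o[:300,:300]=a; o[:,300:]=b; cv2.imwrite("pics/c3.png",o)
E
```

```text
(no output)
```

View pics/c3.png

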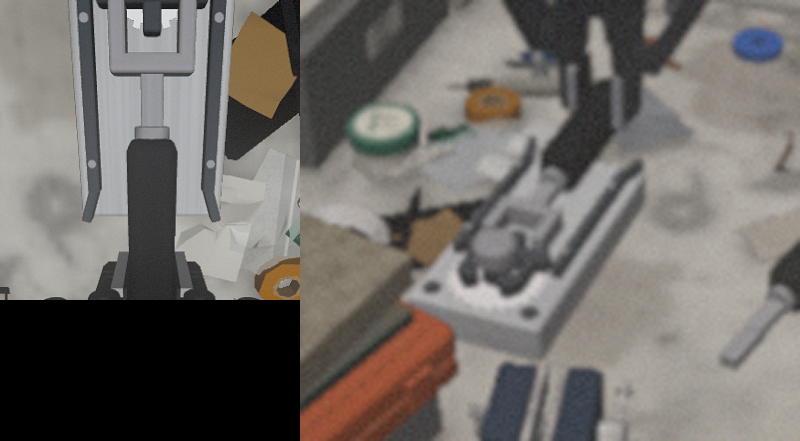

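The crop shows the clip's arms round the axle under the head (side view ~(497,262)). In the wrist view the tongue end is at ~(152,36) and the fork's crossbar rear at y≈74.

```bash
python3 - <<'E'
from h import *
print(world("w3",[(282,36)],.034), world("w3",[(282,8)],.034)); print(world("w3",[(240,74),(322,74)],.041)); s=get_state(); print(s["position"],s["contact_force"])
E
```

```text
[[0.5954 0.0318 0.034 ]] [[0.5955 0.0423 0.034 ]]
[[0.5776 0.0162 0.041 ]
 [0.612  0.0158 0.041 ]]
[ 0.5941668  -0.07955256  0.03629192] [ 0.19299289  0.1426259  -1.46435161]
```

No slip in the grip. The snap peak has passed but the hard stop hasn't been reached, so I'll push gently until it comes.

Emit:
{"op": "send_rows", "data": {"steps": [-1, 0.1, 0, 0, 0, -1, 0.1, 0, 0, 0]}}

```text
clock: 9.5
position: [0.5945, -0.0791, 0.0365]
ee_rot: [0.001, 0.711, 0.703, -0.001]
contact_force: [-0.9, -6.6, 0.6]
width: 0.0199
gripper_force: 79.4
```

```bash
python3 - <<'E'
from h import *
snap("wrist","w4"); s=get_state(); print(s["position"],s["contact_force"])
a=cv2.imread("pics/w3.png")[:90,220:345]; b=cv2.imread("pics/w4.png")[:90,220:345]
o=np.hstack([a,b]); cv2.imwrite("pics/c4.png",cv2.resize(o,None,fx=3.2,fy=3.2,interpolation=cv2.INTER_CUBIC))
E
```

```text
[ 0.59448106 -0.07915154  0.03654028] [-0.3235804  -5.64890992  0.23355006]
```

View pics/c4.png

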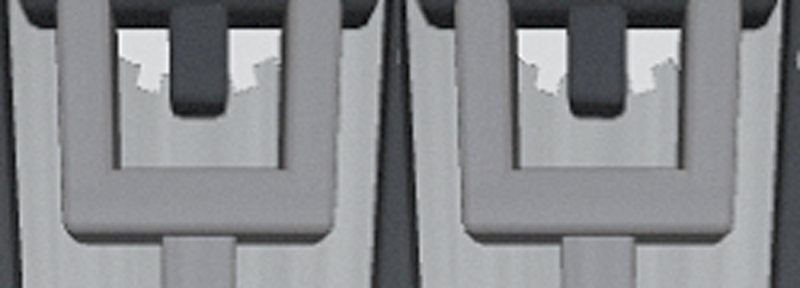

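Emit:
{"op": "send_rows", "data": {"steps": [-1, 0.1, 0, 0, 0, -1, 0.1, 0, 0, 0]}}

```text
clock: 9.75
position: [0.5948, -0.079, 0.0368]
ee_rot: [0.002, 0.711, 0.703, -0.002]
contact_force: [-1.1, -10.5, 1.6]
width: 0.0201
gripper_force: 79.5
```

Emit:
{"op": "send_rows", "data": {"steps": [-1, 0.1, 0, 0, 0, -1, 0, 0, 0, 0]}}

```text
clock: 9.95
position: [0.5949, -0.0789, 0.037]
ee_rot: [0.003, 0.711, 0.703, -0.002]
contact_force: [-1.7, -11.4, 0.4]
width: 0.0198
gripper_force: 79.5
```

Firm stop: force rose about 5 N for 0.2 mm of motion, so the clip is seated. Withdrawing now.

Emit:
{"op": "send_rows", "data": {"steps": [-1, -0.4, 0, 0, 0, -1, -1, 0, 0, 0, -1, -1.5, 0, 0, 0, -1, -1.5, 0, 0, 0, -1, -1.5, 0, 0, 0, -1, -1.5, 0, 0, 0, -1, 0, 0, -1.5, 0, -1, 0, 0, -2, 0, -1, 0, 0, -1.5, 0, -1, 0, 0, 0, 8.4, -1, 0, 0, 0, 8.4, -1, 0, 0, 0, 0]}}

```text
clock: 11.15
position: [0.5932, -0.1497, 0.0865]
ee_rot: [0.0, 0.807, 0.591, 0.0]
contact_force: [-0.1, 0.1, -0.5]
width: 0.0198
gripper_force: 79.2
```

```bash
python3 - <<'E'
from h import *
s=get_state(); M=R.from_quat(np.roll(s["ee_rot"],-1)).as_matrix(); print(s["position"],s["contact_force"],np.degrees(np.arctan2(M[1,0],M[0,0])),M.T@(np.array([.4413,-.2174,.0088])-s["position"])*100)
E
```

```text
[ 0.59323521 -0.14968665  0.08645134] [-0.06718927  0.07445958 -0.47848755] 72.41392110894293 [-11.04485745 -12.43987851   7.76220894]
```

Emit:
{"op": "send_rows", "data": {"steps": [-1, -2.2, -2.5, 0, 0, -1, -2.2, -2.5, 0, 0, -1, -2.2, -2.5, 0, 0, -1, -2.2, -2.5, 0, 0, -1, -2.2, -2.4, 0, 0, -1, 0, 0, 2, 0, -1, 0, 0, 2, 0, -1, 0, 0, 2, 0, -1, 0, 0, 0.8, 0, -1, 0, 0, 0.5, 0, -1, 0, 0, 0.3, 0, -1, 0, 0, 0, 0]}}

```text
clock: 12.35
position: [0.4422, -0.2164, 0.0105]
ee_rot: [0.0, 0.807, 0.591, 0.0]
contact_force: [0.1, -0.5, -0.1]
width: 0.0196
gripper_force: 79.3
```

Emit:
{"op": "send_rows", "data": {"steps": [-1, 0, 0, 0.1, 0, -1, 0, 0, 0.05, 0, -1, 0, 0, 0, 0]}}

```text
clock: 12.65
position: [0.4421, -0.2163, 0.0091]
ee_rot: [0.0, 0.807, 0.591, 0.0]
contact_force: [-0.1, -0.1, -0.6]
width: 0.0201
gripper_force: 79.3
```

Emit:
{"op": "send_rows", "data": {"steps": [-1, 0, 0, 0.1, 0, -1, 0, 0, 0, 0, 1, 0, 0, 0, 0, 1, 0, 0, 0, 0, 1, 0, 0, 0, 0, 1, 0, 0, 0, 0, 1, 0, 0, 0, 0, 1, 0, 0, 0, 0, 1, 0, 0, 0, 0, 1, 0, 0, 0, 0]}}

```text
clock: 13.65
position: [0.4419, -0.2162, 0.0078]
ee_rot: [0.0, 0.807, 0.591, -0.0]
contact_force: [0.4, 0.0, -0.3]
width: 0.0854
gripper_force: 0.0
```

Emit:
{"op": "send_rows", "data": {"steps": [1, 0, 0, -1, 0, 1, 0, 0, -3, 0, 1, 0, 0, -4, 0, 1, 0, 0, -4, 0, 1, -4, 0, -4, 0, 1, -4, 0, 0, 0, 1, -4, 0, 0, 0, 1, -4, 0, 0, 0, 1, -4, 0, 0, 0, 1, 0, 0, 0, 0]}}

```text
clock: 14.65
position: [0.3818, -0.4076, 0.164]
ee_rot: [0.002, 0.808, 0.589, -0.001]
contact_force: [-0.1, 0.8, -0.6]
width: 0.0853
gripper_force: 0.0
```

```bash
python3 - <<'E'
from h import *
snap("top","top5"); print(get_state()["width"])
crop("top5",170,150,370,275,4,"c5")
E
```

```text
0.08527040327545149
```

View pics/c5.png

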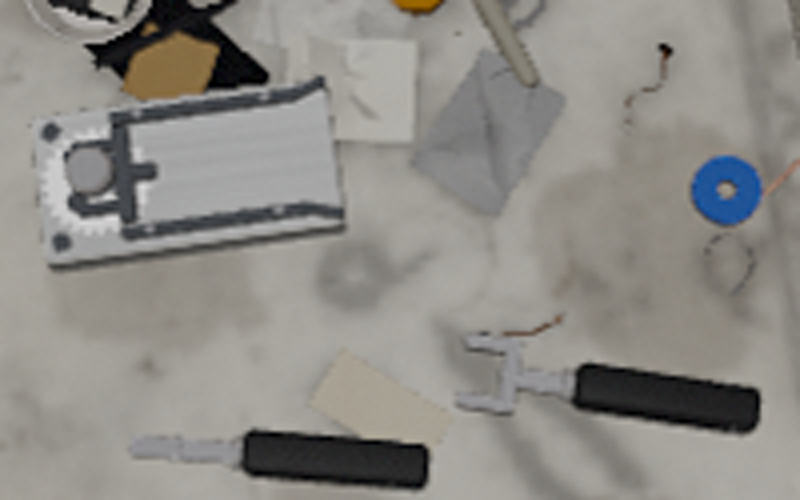

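The top view shows the clip closed round the axle (tongue end ~(157,171)), the fork flat on the bench at its old place, and the blade pusher unmoved. Handing in.

```bash
python3 -c "
from rig import sign_off; print(sign_off())"
```

```text
the job is handed in; nothing more can be done
None
```

The job is handed in, though the verdict wasn't shown: the clip was pushed with the fork past its snap to a firm stop on the axle, the fork lies flat on the bench, and the other pusher was left where it was.

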